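# Bottom stone tray to the sloping easel

### The arm

A 7-joint arm with a two-finger parallel gripper is mounted at the origin on the work surface. World frame = base frame: x ahead of the robot, y to its left, z up, the work surface at z = 0. Lengths are in m, angles in rad, forces in N, time in s.
With the tool pointing down it reaches from about 0.425 to 0.875 m from the base axis. Payload 8.4 kg.
Tool frame: the origin (TCP) lies at the centre of the arm's flange, where the gripper is bolted on; the fingertips stand 182 mm ahead of it and the grasp point (between the pads) lies 164 mm ahead of it; z points along the fingers, y is the line along which they close (so a half turn about z gives the same grasp; the last joint's range is limited). The gripper opens to 87 mm and grips with 3 to 60 N. Pads are 19 mm wide; open, the fingers measure 117 mm over their backs; the gripper's body (75 mm by 190 mm) begins 51 mm behind the grasp point.
Start: joints at [1.021, 0.333, 0.04, 1.465, -0.013, 1.343, -0.059], TCP at [0.283, -0.585, 0.405] pointing down, gripper open.
Joint ranges: [-2.58, 2.58], [-0.38, 2.09], [-1.3, 1.39], [0.25, 2.4], [-1.5, 4.64], [0.08, 2.09], [-2.65, 2.65]. Speed limits (rad/s): [2.22, 2.22, 2.79, 2.79, 3.14, 3.14, 3.14].

### API

Orientations are given as a rotation vector (axis times angle).
In Python, from cell import get_obs, camera, camera_model, finish_job gives the robot as it stands.
- The arm moves only by the tool arm_command, never from a script. Its argument "steps" is a list of rows, each a list of 7 numbers: the shift along the tool's x, y, z in cm, then the turn, a rotation vector about the tool's x, y, z in rad, then the gripper command: -1 is shut, 1 is fully open, values between are in proportion. In form: [[tx, ty, tz, rx, ry, rz, fingers], ...]. A call has 1 to 5 rows; each row is the pose to reach, as a shift and turn from the pose commanded when the call began, along the tool's axes at that moment; what a row does not reach only later rows make up. A row lasts 1/10 s, in which the tool goes at most 50 mm and 8.59 degrees, less where a joint would pass 70% of its speed; a pose out of reach is approached as far as the arm can. A call with a gripper value outside its range is refused whole. The fingers move at their own pace and stop on an object; "force" is the grip in N (left out, the last holds). Time passes only in rows, so rows that repeat a pose let the fingers close. It gives the time, the measured TCP pose, the force, the opening and the grip force at its end, in the units of the state.
- get_obs(): the state, without advancing time (a new reading comes with each control period).
- camera(name): name is "scene" or "top" or "wrist"; returns the picture (480x640x3 uint8, red, green, blue); there is no depth.
- camera_model(name): a dict with "camera_matrix" (3x3 intrinsics, pixels), "R" (3x3) and "t" (3): a world point X has camera coordinates R X + t; the wrist camera has in their place "T_tool_cam" (4x4, takes a point from camera to tool coordinates, whose origin is the TCP and whose axes are the flange's). Camera axes: x right, y down, z forward; pixel columns grow to the right and rows downward; lengths in m; the calibration is good to about 2 mm. A picture is of the moment at which its call begins: read the wrist's pose just before it. camera_model takes no time and is no camera call.
- finish_job(): hands the job in; it is judged then, once.
The state is a dict: "time": time; "joint_pos": joint angles; "joint_velocities": joint speeds; "effort": joint torques, N m; "ee_pos": TCP position; "tool_rot": TCP orientation; "force": force on the tool from outside, world axes, zero at the start; "ft_torque": the same for the moment, N m; "width": finger opening in m; "finger_force": force on a finger pad.
Only numpy, scipy, OpenCV 4.12 (cv2) and the standard library are available. Lean on these libraries where they do the work, as an engineer would, in place of code of your own. Each camera call takes 0.05 s, during which the arm holds its last target. There are 200 camera calls.

### The job

Three wooden stone trays are stacked on the jeweller's bench. Lift off the upper two one at a time and set each down by itself on the bench, then lay the bottom tray lengthwise, mouth up, on the sloping easel and push it down the slope until it bears firmly, but not hard, on the rubber-faced ledge, and leave it lying there. Finish with the other two stacked squarely again on the bench, the former top tray on the former middle one, and keep every tray mouth up, do not drop any, and leave the other things alone.

Things in the scene. Friction and masses are not known exactly. Their poses are not given: they have to be found in the camera images.
- tray_top_c (a point): The top tray of the stack: open-topped wooden tray, 130 mm long (its x) x 60 mm wide (its y) x 50 mm high, walls 6 mm thick, one cross divider, square red-brown stones fixed in it. Point: its centre, half-way up; z up out of its mouth. 0.2 to 0.4 kg. Grip across the 60 mm width in the upper half only (lower the fingers clamp the next tray too).
- tray_mid_c (a point): The middle tray of the stack: open-topped wooden tray, 130 mm long (its x) x 60 mm wide (its y) x 50 mm high, walls 6 mm thick, two cross dividers, round green stones fixed in it. Point: its centre, half-way up; z up out of its mouth. 0.2 to 0.4 kg. Grip across the 60 mm width in the upper half only (lower the fingers clamp the next tray too).
- tray_low_c (a point): The bottom tray of the stack: open-topped wooden tray, 130 mm long (its x) x 60 mm wide (its y) x 50 mm high, walls 6 mm thick, no divider, square dark stones fixed in it. Trays rest loose on each other's rims, 50 mm pitch. Point: its centre, half-way up; z up out of its mouth. 0.2 to 0.4 kg. Grip across the 60 mm width in the upper half only (lower the fingers clamp the next tray too).
- easel: Fixed sloping easel, plywood on dark wood: board 150 mm wide (its y), 190 mm long, about 185 mm deep (x), 125 mm high at the back. Origin on the bench under its middle. It rises along its +x at 30 degrees, the ledge at its low (-x) edge; no side walls. A tray on it leans 30 degrees, so the tool must too. It stands left or right of the stack, 340 mm or more off; the bench between is bare.
- ledge: Rubber-faced ledge at the low edge of the easel board, 130 mm wide, 20 mm high. Origin: foot of its face, on the board, mid-width; x up the slope, z square out of the board. A tray home on it has its centre at x 65, z 25 mm. Gives 0.14 mm per N, 4 mm at most. Firm: 5 N or more for 0.2 s; over 22 N is too hard; go by feel. Friction may hold a tray short of it.
- file_pot: Bystander: white ceramic pot, 72 mm across, 95 mm high, origin under its centre. To be left alone.
- stone: Bystander: grey sharpening stone, 150 x 55 x 28 mm, origin under its centre. To be left alone.
- hammer: Bystander: hammer, 220 mm long, lying crosswise at the far side of the bench. To be left alone.
Not all that is in view belongs to the job. There is more than one size of the easel; the one meant has the size given above.

How it is judged:
By the outcome, as a careful person would: the job done as asked, in the order asked, and still so for the second after the job is handed in, with the robot touching nothing.
It also fails if it takes over 70 s, if anything falls off the work surface, if the arm or the gripper's body presses on something with over 40 N, if the wrist force passes 120 N, or if a joint passes its speed limit or range.

## Working session

There is one attempt and no reset: what is moved stays moved. The work goes in short steps, Python scripts to look and compute and a tool call to move; the robot and the scene stay as the last step left them, time stands still between calls to the robot, and variables do not carry over. Pictures are saved under pics/ and viewed, at most 10 in all, crops included, and the job is handed in when it is done.

Besides the shell and the picture viewer there is one more tool, called as a command line: name --pt "numbers of a row" for each row, then --argument value for the rest. arm_command: Moves the arm, as the interface text tells. Its arguments: {"type":"object","properties":{"steps":{"type":"array","items":{"type":"array","items":{"type":"number"}}},"force":{"type":"number"}},"required":["steps"]}

```bash
mkdir -p pics; ls; python3 - <<'E'
from cell import *
import cv2
o=get_obs(); print({k:o[k] for k in('time','ee_pos','tool_rot','force','width')})
for n in('scene','top'):
    cv2.imwrite(f'pics/{n}0.png',camera(n)[:,:,::-1]); print(n,camera_model(n))
print(camera_model('wrist'))
E
```

```text
pics
{'time': 0.0, 'ee_pos': array([ 0.28308792, -0.58493399,  0.40387605]), 'tool_rot': array([-3.06070188e+00, -7.01666223e-01,  7.14094782e-04]), 'force': array([-0.20424371,  0.30449715, -0.07762858]), 'width': 0.08724965058309682}
scene {'camera_matrix': array([[524.80890048,   0.        , 322.24683858],
       [  0.        , 524.80890048, 232.55914713],
       [  0.        ,   0.        ,   1.        ]]), 'R': array([[ 0.78049598,  0.62508758,  0.0095679 ],
       [ 0.48395663, -0.59444745, -0.64219795],
       [-0.39574235,  0.50586336, -0.76647913]]), 't': array([-0.46692305, -0.21217024,  1.52763273])}
top {'camera_matrix': array([[622.28527079,   0.        , 315.60748501],
       [  0.        , 622.28527079, 238.06830297],
       [  0.        ,   0.        ,   1.        ]]), 'R': array([[-0.10507229, -0.99446055, -0.00283465],
       [-0.97205481,  0.10330583, -0.21080167],
       [ 0.20992678, -0.01939398, -0.97752474]]), 't': array([0.05151969, 0.60247034, 1.5859124 ])}
{'camera_matrix': array([[415.79691443,   0.        , 321.59645332],
       [  0.        , 415.79691443, 245.48236665],
       [  0.        ,   0.        ,   1.        ]]), 'T_tool_cam': array([[-1.24138295e-03, -9.51519744e-01, -3.07585167e-01,
         8.48903454e-02],
       [ 9.99999218e-01, -1.22750784e-03, -2.38581207e-04,
        -9.02512287e-04],
       [-1.50548475e-04, -3.07585223e-01,  9.51520524e-01,
         2.00144336e-02],
       [ 0.00000000e+00,  0.00000000e+00,  0.00000000e+00,
         1.00000000e+00]])}
```

View pics/scene0.png

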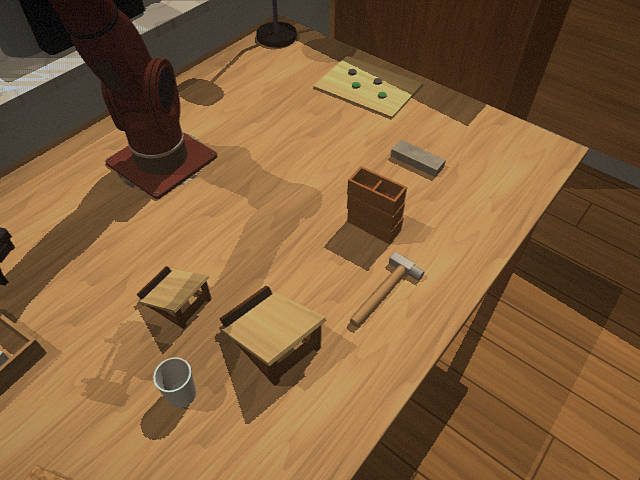

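View pics/top0.png

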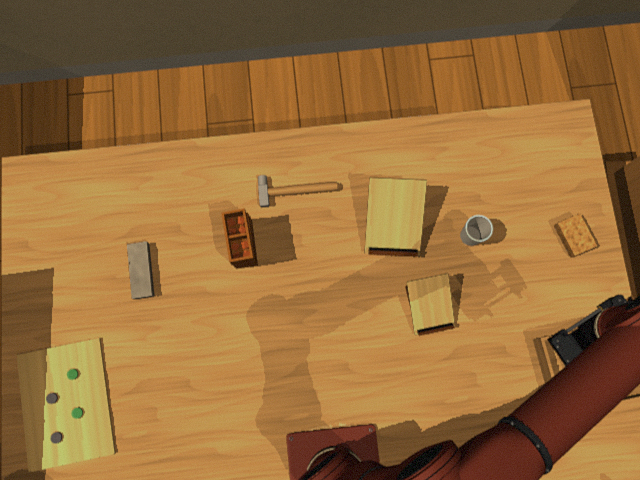

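Stack is at about (239,238) in top view, the big easel at (396,217) with its ledge toward the robot (row ~250), and the smaller decoy easel at (432,304). Next, enlarged crops for corners.

```bash
python3 - <<'E'
import cv2,numpy as np
t=cv2.imread('pics/top0.png');s=cv2.imread('pics/scene0.png')
z=lambda im,x,y,w,h,k:cv2.resize(im[y:y+h,x:x+w],None,fx=k,fy=k,interpolation=cv2.INTER_CUBIC)
a=z(t,210,195,66,100,6)   #396x600
b=z(t,355,170,80,100,5)   #400x500
b=cv2.copyMakeBorder(b,0,100,0,0,cv2.BORDER_CONSTANT)
cv2.imwrite('pics/c1.png',np.hstack([a,b]))
a=z(s,335,160,80,90,5); b=z(s,210,280,125,110,3.2)
a=cv2.resize(a,(400,450)); b=cv2.resize(b,(400,352))
b=cv2.copyMakeBorder(b,0,98,0,0,cv2.BORDER_CONSTANT)
cv2.imwrite('pics/c2.png',np.hstack([a,b]))
E
```

```text
(no output)
```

View pics/c1.png

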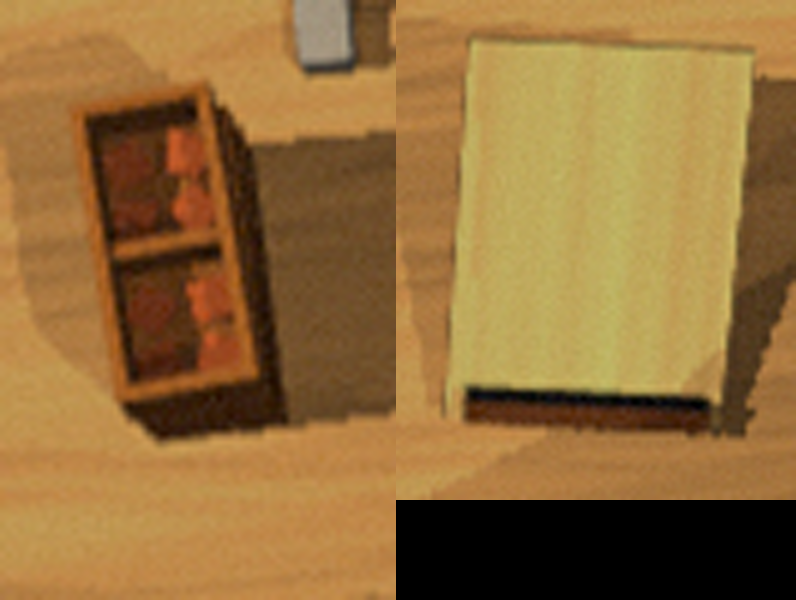

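View pics/c2.png

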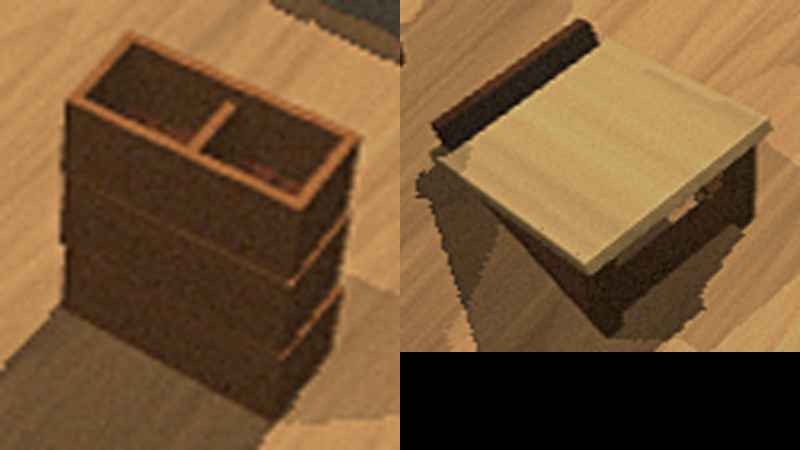

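Crops show the tray's rim corners and the easel's board corners clearly in both views; now fit poses.

```bash
cat > h.py <<'E'
from cell import *
import numpy as np, cv2
from scipy.optimize import least_squares
from scipy.spatial.transform import Rotation as Ro
def proj(X,n,o=None):
    m=camera_model(n); X=np.atleast_2d(X)
    if n=='wrist':
        T=m['T_tool_cam']; R=Ro.from_rotvec(o['tool_rot']).as_matrix()
        c=((X-o['ee_pos'])@R-T[:3,3])@T[:3,:3]
    else: c=X@m['R'].T+m['t']
    p=c@m['camera_matrix'].T
    return p[:,:2]/p[:,2:]
def yawm(a): return Ro.from_euler('z',a).as_matrix()
def easelR(a): return yawm(a)@Ro.from_euler('y',-np.pi/6).as_matrix()  # x up slope, z out of board
E
python3 - <<'E'
from h import *
for n in('top','scene'):
    m=camera_model(n); print(n,-m['R'].T@m['t'])
box=np.array([[65,30],[65,-30],[-65,-30],[-65,30]])/1e3
tp=np.array([[222.3,213.3],[244.7,209],[253.3,257.7],[229.7,262]])
sp=np.array([[348.2,180],[361,167],[407,187],[395.4,202]]) 
def stack(p):
    R=yawm(p[2]); X=np.c_[box,np.full(4,.15)]@R.T+[p[0],p[1],0]
    # scene: determine matching by nearest
    s=proj(X,'scene'); d=np.linalg.norm(sp[:,None]-s[None],axis=2)
    return np.r_[(proj(X,'top')-tp).ravel(), (s[d.argmin(1)]-sp).ravel()]
best=min((least_squares(stack,[.6,.15,a]) for a in(-.3,0,.3)),key=lambda r:r.cost)
print('stack',best.x,np.round(best.fun,1))
tb=np.array([[369.8,177.4],[426.4,179.6]])
tf=np.array([[369.2,247.6],[417.8,249.6]])  # rubber foot L,R (y=+65,-65)
sb=np.array([[270.3,365],[325.6,318.4],[221.3,329]])
# scene: which corners: back edge = (593,272)-(770,123); low-left=(221,329)
def easel(p):
    x,y,z,a,U=p; R=easelR(a); o=[x,y,z]
    W=lambda L:np.array(L)@R.T+o
    r=[proj(W([[U,.075,0],[U,-.075,0]]),'top')-tb, proj(W([[0,.065,0],[0,-.065,0]]),'top')-tf]
    cs=W([[U,.075,0],[U,-.075,0],[U-.19,.075,0],[U-.19,-.075,0]])
    s=proj(cs,'scene'); k=[np.linalg.norm(s-q,axis=1).argmin() for q in sb]
    r.append(s[k]-sb); return np.concatenate(r).ravel()
b=min((least_squares(easel,[.5,-.15,.03,a,.18]) for a in(-.2,0,.2)),key=lambda r:r.cost)
print('easel',b.x,np.round(b.fun,1))
E
```

```text
top [0.25812199 0.01975275 1.67741641]
scene [ 1.07166173 -0.60702969  1.03911078]
stack [0.61684871 0.18414328 0.08370255] [-0.8 -1.5  0.2 -1.5  0.1 -0.7 -0.  -0.6 -1.  -0.6 -0.9 -1.6 -0.4 -0.6
 -0.9 -0.5]
easel [ 0.56277753 -0.21840477  0.02103307 -0.14507128  0.19482834] [-0.3 -0.4  0.5 -0.4 -0.3  0.  -0.9 -0.1 -2.5 -1.2  0.  -1.4  1.6  3. ]
```

Stack at about (0.617, 0.184), yaw 0.084, and easel foot at (0.563, −0.218, ~0.02), yaw −0.145. Moving the tool above the stack.

arm_command --pt "3.2 -2.7 0 0 0 0 1" --pt "6.4 -5.5 0 0 0 0 1" --pt "9.5 -8.2 0 0 0 0 1" --pt "12.7 -10.9 0 0 0 0 1" --pt "15.9 -13.7 0 0 0 0 1"

```text
time: 0.6
ee_pos: [0.3669, -0.3908, 0.4044]
tool_rot: [-3.062, -0.702, 0.001]
force: [0.4, 0.3, 0.9]
width: 0.087
finger_force: 0.0
```

arm_command --pt "3.2 -2.7 0 0 0 0 1" --pt "6.4 -5.5 0 0 0 0 1" --pt "9.5 -8.2 0 0 0 0 1" --pt "12.7 -10.9 0 0 0 0 1" --pt "15.9 -13.7 0 0 0 0 1"

```text
time: 1.1
ee_pos: [0.4503, -0.1983, 0.4046]
tool_rot: [-3.062, -0.702, 0.0]
force: [0.2, -0.1, 0.2]
width: 0.0869
finger_force: 0.0
```

arm_command --pt "3.2 -2.7 0 0 0 0 1" --pt "6.4 -5.5 0 0 0 0 1" --pt "9.5 -8.2 0 0 0 0 1" --pt "12.7 -10.9 0 0 0 0 1" --pt "15.9 -13.7 0 0 0 0 1"

```text
time: 1.6
ee_pos: [0.5337, -0.0059, 0.4046]
tool_rot: [3.062, 0.701, -0.0]
force: [0.2, -0.8, 1.1]
width: 0.0871
finger_force: 0.0
```

arm_command --pt "3.2 -2.7 0 0 0 0 1" --pt "6.4 -5.5 0 0 0 0 1" --pt "9.5 -8.2 0 0 0 0.12 1" --pt "12.7 -10.9 0 0 0 0.25 1" --pt "15.9 -13.7 0 0 0 0.367 1"

```text
time: 2.1
ee_pos: [0.6175, 0.1865, 0.4042]
tool_rot: [3.139, 0.122, -0.001]
force: [0.7, 0.1, 0.1]
width: 0.0875
finger_force: 0.0
```

arm_command --pt "0 0 0 0 0 0 1" --pt "0 0 0 0 0 0 1"

```text
time: 2.3
ee_pos: [0.6168, 0.1864, 0.4038]
tool_rot: [-3.139, -0.136, 0.003]
force: [-0.2, -1.2, -0.2]
width: 0.0869
finger_force: 0.0
```

```bash
python3 - <<'E'
from h import *
o=get_obs(); print(o['time'],o['ee_pos'],o['tool_rot'],Ro.from_rotvec(o['tool_rot']).as_matrix().round(3).tolist(),o['joint_pos'].round(2))
im=camera('wrist')[:,:,::-1].copy(); cv2.imwrite('pics/w1.png',im)
for p in proj([[.617,.184,.15]]+[list(yawm(.084)@[a,b,.15]+[.617,.184,0]) for a in(.065,-.065) for b in(.03,-.03)],'wrist',o): cv2.circle(im,tuple(int(v) for v in p),3,(255,0,0),-1)
cv2.imwrite('pics/w1b.png',im)
E
```

```text
2.3 [0.61678593 0.18640155 0.40382868] [-3.13859802e+00 -1.36185499e-01  2.54435859e-03] [[0.996, 0.087, -0.002], [0.087, -0.996, -0.0], [-0.002, -0.0, -1.0]] [ 0.03  0.37 -0.51  1.46  0.18  1.36 -1.98]
```

View pics/w1b.png

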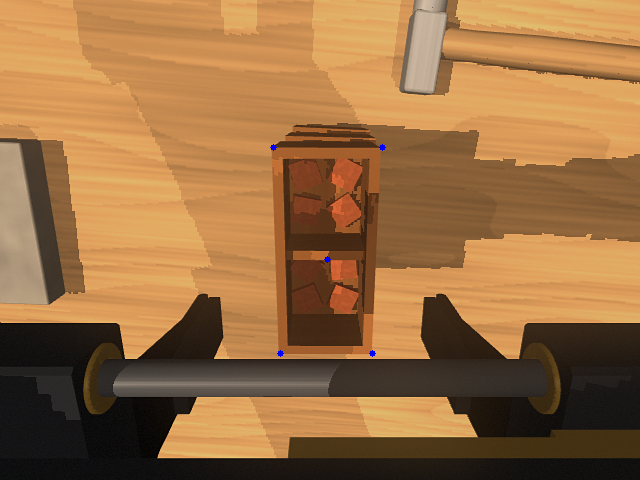

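The predicted rim corners (273,147),(382,147),(280,353),(372,353) match the tray within ~3 px. Descending to grip the top tray.

arm_command --pt "0 0.2 3.5 0 0 0 1" --pt "0 0.2 7 0 0 0 1" --pt "0 0.2 10.1 0 0 0 1" --pt "0 0.2 10.1 0 0 0 0.4" --pt "0 0.2 10.1 0 0 0 -1" --force 25

```text
time: 2.85
ee_pos: [0.6173, 0.1819, 0.3045]
tool_rot: [3.138, 0.129, -0.0]
force: [-0.3, 0.4, 0.7]
width: 0.0776
finger_force: 0.0
```

arm_command --pt "0 0 0 0 0 0 -1" --pt "0 0 0 0 0 0 -1" --pt "0 0 0 0 0 0 -1"

```text
time: 3.15
ee_pos: [0.6175, 0.1839, 0.3058]
tool_rot: [-3.138, -0.132, -0.005]
force: [-0.1, 1.7, 6.6]
width: 0.0598
finger_force: 25.0
```

arm_command --pt "0 0 -0.3 0 0 0 -1" --pt "0 0 -1.5 0 0 0 -1" --pt "0 0 -4 0 0 0 -1" --pt "0 0 -5 0 0 0 -1"

```text
time: 3.55
ee_pos: [0.6174, 0.1835, 0.3565]
tool_rot: [-3.138, -0.132, -0.004]
force: [0.4, 0.9, -3.2]
width: 0.0601
finger_force: 25.0
```

```bash
cat >> h.py <<'E'
def shift(target,o=None):
    "tool-axis shift in cm from measured pose to world TCP target"
    o=o or get_obs(); R=Ro.from_rotvec(o['tool_rot']).as_matrix()
    return (100*(R.T@(np.array(target)-o['ee_pos']))).round(2)
E
python3 - <<'E'
from h import *
o=get_obs(); print(o['ee_pos'],o['force'],o['width'])
print(shift([.47,-.05,.353]))
im=camera('wrist')[:,:,::-1].copy()
cv2.imwrite('pics/w2.png',im)
E
```

```text
[0.61741157 0.18349436 0.35646115] [ 0.39493978  0.85603892 -3.21350726] 0.06012719215778228
[-16.64  22.03   0.29]
```

View pics/w2.png

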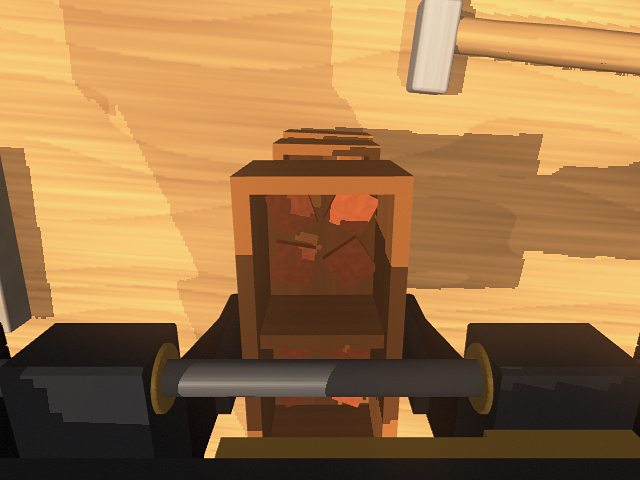

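Picture shows the red-stone tray held, the other two staying behind at (325,145). Carry it to (0.47, −0.05).

arm_command --pt "-2.8 3.7 0 0 0 0 -1" --pt "-5.6 7.4 0 0 0 0 -1" --pt "-8.4 11.1 0 0 0 0 -1" --pt "-11.2 14.8 0 0 0 0 -1" --pt "-14 18.5 0 0 0 0 -1"

```text
time: 4.1
ee_pos: [0.4916, -0.0143, 0.3533]
tool_rot: [3.139, 0.131, -0.001]
force: [1.5, -1.2, -3.7]
width: 0.0602
finger_force: 25.0
```

arm_command --pt "-1.5 2 3.5 0 0 0 -1" --pt "-2.6 3.5 7 0 0 0 -1" --pt "-2.6 3.5 10.5 0 0 0 -1" --pt "-2.6 3.5 13.5 0 0 0 -1" --pt "-2.6 3.5 14.2 0 0 0 -1"

```text
time: 4.6
ee_pos: [0.4682, -0.0499, 0.2087]
tool_rot: [-3.138, -0.131, 0.009]
force: [0.0, 0.0, -3.2]
width: 0.0599
finger_force: 25.0
```

arm_command --pt "0 0 0.3 0 0 0 -1" --pt "0 0 0.5 0 0 0 -1"

```text
time: 4.8
ee_pos: [0.4707, -0.0497, 0.2077]
tool_rot: [3.139, 0.132, 0.002]
force: [0.8, 0.1, -3.2]
width: 0.06
finger_force: 25.0
```

arm_command --pt "0 0 0.15 0 0 0 -1" --pt "0 0 0.3 0 0 0 -1"

```text
time: 5.0
ee_pos: [0.4708, -0.0496, 0.2054]
tool_rot: [3.138, 0.132, 0.003]
force: [-8.5, 0.7, 27.2]
width: 0.0599
finger_force: 25.0
```

arm_command --pt "0 0 0 0 0 0 -1"

```text
time: 5.1
ee_pos: [0.4709, -0.0496, 0.2055]
tool_rot: [3.138, 0.132, 0.004]
force: [-4.0, 1.5, 7.9]
width: 0.0596
finger_force: 25.0
```

Tray set down (contact felt). Release, rise, and go back over the stack.

arm_command --pt "0 0 -0.1 0 0 0 0.5" --pt "0 0 -0.1 0 0 0 1" --pt "0 0 -0.1 0 0 0 1" --pt "0 0 -4 0 0 0 1" --pt "0 0 -9 0 0 0 1"

```text
time: 5.6
ee_pos: [0.469, -0.0498, 0.293]
tool_rot: [-3.137, -0.132, 0.007]
force: [1.8, -0.6, 1.0]
width: 0.0846
finger_force: 0.0
```

arm_command --pt "2.8 -3.7 -3 0 0 0 1" --pt "5.6 -7.4 -4 0 0 0 1" --pt "8.4 -11.1 -4 0 0 0 1" --pt "11.2 -14.8 -4 0 0 0 1" --pt "14 -18.5 -4 0 0 0 1"

```text
time: 6.1
ee_pos: [0.595, 0.1477, 0.334]
tool_rot: [3.139, 0.13, 0.001]
force: [0.7, -0.3, 0.9]
width: 0.0869
finger_force: 0.0
```

```bash
python3 - <<'E'
from h import *
o=get_obs(); print(o['ee_pos'],o['force'],o['width'],shift([.6172,.184,.256]))
E
```

```text
[0.59501341 0.1476861  0.3339726 ] [ 0.73668625 -0.30365433  0.87059979] 0.08692193880486875 [ 2.51 -3.44  7.8 ]
```

arm_command --pt "2.5 -3.45 0 0 0 0 1" --pt "2.5 -3.45 4 0 0 0 1" --pt "2.5 -3.45 7.7 0 0 0 1" --pt "2.5 -3.45 7.7 0 0 0 0.4" --pt "2.5 -3.45 7.7 0 0 0 -1"

```text
time: 6.6
ee_pos: [0.6162, 0.1826, 0.2571]
tool_rot: [3.139, 0.131, -0.002]
force: [-0.2, 0.3, 0.5]
width: 0.0779
finger_force: 0.0
```

arm_command --pt "0 0 0 0 0 0 -1" --pt "0 0 0 0 0 0 -1" --pt "0 0 -0.3 0 0 0 -1" --pt "0 0 -1.5 0 0 0 -1" --pt "0 0 -4 0 0 0 -1"

```text
time: 7.1
ee_pos: [0.6155, 0.1823, 0.2963]
tool_rot: [3.138, 0.131, -0.005]
force: [1.3, -0.4, -1.8]
width: 0.0599
finger_force: 24.9
```

```bash
python3 - <<'E'
from h import *
o=get_obs(); print(o['ee_pos'],o['force'],o['width'],shift([.617,.03,.34]))
cv2.imwrite('pics/w3.png',camera('wrist')[:,:,::-1])
E
```

```text
[0.61545669 0.18228442 0.2963027 ] [ 1.27994516 -0.40976357 -1.78790579] 0.05985715221483856 [-1.13 15.19 -4.36]
```

View pics/w3.png

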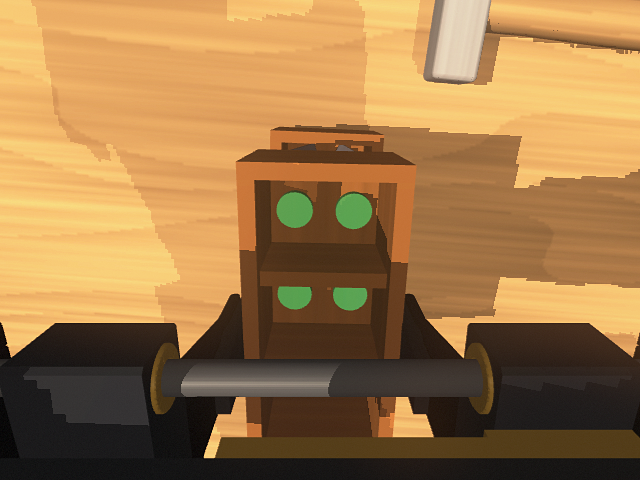

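Green-stone tray held, dark tray left behind. Carry to (0.617, 0.03).

arm_command --pt "-0.3 4 -1 0 0 0 -1" --pt "-0.6 8 -1 0 0 0 -1" --pt "-0.9 12 -1 0 0 0 -1" --pt "-1.1 15.2 1 0 0 0 -1" --pt "-1.1 15.2 5 0 0 0 -1"

```text
time: 7.65
ee_pos: [0.6199, 0.0238, 0.2502]
tool_rot: [3.135, 0.119, 0.012]
force: [1.4, -1.2, -3.4]
width: 0.0601
finger_force: 24.9
```

arm_command --pt "0 0 2 0 0 0 -1" --pt "0 0 3 0 0 0 -1" --pt "0 0 3.4 0 0 0 -1" --pt "0 0 3.6 0 0 0 -1" --pt "0 0 3.6 0 0 0 -1"

```text
time: 8.15
ee_pos: [0.6184, 0.0307, 0.2119]
tool_rot: [-3.139, -0.132, -0.003]
force: [-0.1, -0.3, -2.2]
width: 0.0601
finger_force: 24.9
```

arm_command --pt "0 0 0.2 0 0 0 -1" --pt "0 0 0.4 0 0 0 -1" --pt "0 0 0.5 0 0 0 -1"

```text
time: 8.45
ee_pos: [0.6185, 0.0306, 0.2091]
tool_rot: [3.138, 0.131, 0.003]
force: [-14.0, -1.6, 31.7]
width: 0.0598
finger_force: 25.0
```

arm_command --pt "0 0 0.1 0 0 0 -1"

```text
time: 8.55
ee_pos: [0.6185, 0.0306, 0.209]
tool_rot: [3.138, 0.13, 0.004]
force: [-13.7, -0.9, 34.1]
width: 0.0603
finger_force: 25.0
```

arm_command --pt "0 0 -0.25 0 0 0 -1" --pt "0 0 -0.25 0 0 0 0.5" --pt "0 0 -0.25 0 0 0 1" --pt "0 0 -0.5 0 0 0 1" --pt "0 0 -4.5 0 0 0 1"

```text
time: 9.05
ee_pos: [0.616, 0.0298, 0.2454]
tool_rot: [-3.139, -0.132, 0.014]
force: [0.7, -1.6, 0.4]
width: 0.0811
finger_force: 0.0
```

arm_command --pt "0 0 -4 0 0 0 1" --pt "0.4 -4.5 -8 0 0 0 1" --pt "0.7 -9 -8 0 0 0 1" --pt "1.1 -13.5 -8 0 0 0 1" --pt "1.2 -15.4 -8 0 0 0 1"

```text
time: 9.55
ee_pos: [0.6157, 0.1907, 0.3307]
tool_rot: [-3.135, -0.141, -0.001]
force: [0.4, 0.4, -0.3]
width: 0.0873
finger_force: 0.0
```

arm_command --pt "0 0 0 0 0 0 1" --pt "0 0 0 0 0 0 1"

```text
time: 9.75
ee_pos: [0.617, 0.1846, 0.3295]
tool_rot: [3.138, 0.132, -0.001]
force: [0.5, -0.9, 0.1]
width: 0.0871
finger_force: 0.0
```

```bash
python3 - <<'E'
from h import *
o=get_obs(); print(o['time'],o['ee_pos'],o['force'],o['width'],shift([.617,.184,.206]))
im=camera('wrist')[:,:,::-1].copy()
for p in proj([list(yawm(.084)@[a,b,.05]+[.617,.184,0]) for a in(.065,-.065) for b in(.03,-.03)],'wrist',o): cv2.circle(im,tuple(int(v) for v in p),2,(255,0,0),-1)
cv2.imwrite('pics/w4.png',im)
E
```

```text
9.75 [0.61700077 0.18456427 0.32945817] [ 0.53434241 -0.91236611  0.13068945] 0.08710331318407388 [ 0.    0.05 12.35]
```

View pics/w4.png

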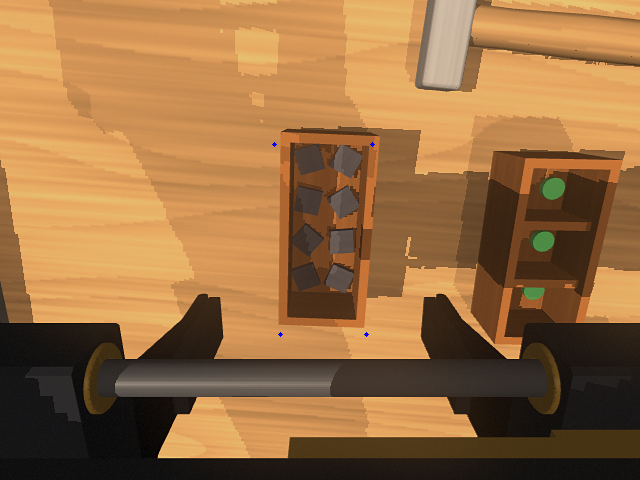

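The dark-stone tray's rim corners are at (280,135),(379,135),(280,324),(364,326), about 9 px off prediction, so solve its pose from them.

```bash
python3 - <<'E'
from h import *
o=get_obs()
q=np.array([[280,135],[379,135],[280,324],[364,326.]])
f=lambda p:(proj([list(yawm(p[2])@[a,b,.05]+[p[0],p[1],0]) for a in(.065,-.065) for b in(.03,-.03)],'wrist',o)-q).ravel()
r=least_squares(f,[.617,.184,.084]); print(r.x,r.fun.round(1))
R=Ro.from_rotvec(o['tool_rot']).as_matrix(); print(np.arctan2(R[1,0],R[0,0]),shift([r.x[0],r.x[1],.206],o))
# easel: pre-look, target tray pose
E
```

```text
[0.62367287 0.18191793 0.05065857] [-0.6 -2.4 -0.2  0.7 -0.4  1.   1.3  1.3]
0.08247309116645561 [ 0.63  0.19 12.34]
```

arm_command --pt "0.6 0.2 4 0 0 0.03 1" --pt "0.6 0.2 8 0 0 0.03 1" --pt "0.6 0.2 12 0 0 0.03 1" --pt "0.6 0.2 12.2 0 0 0.03 0.4" --pt "0.6 0.2 12.2 0 0 0.03 -1"

```text
time: 10.3
ee_pos: [0.6234, 0.1819, 0.2079]
tool_rot: [3.14, 0.082, -0.002]
force: [-0.1, 0.2, 0.8]
width: 0.0781
finger_force: 0.0
```

arm_command --pt "0 0 0 0 0 0 -1" --pt "0 0 0 0 0 0 -1" --pt "0 0 0 0 0 0 -1"

```text
time: 10.6
ee_pos: [0.624, 0.1833, 0.2102]
tool_rot: [-3.14, -0.084, -0.006]
force: [-1.1, -1.0, 7.3]
width: 0.0594
finger_force: 25.0
```

arm_command --pt "0 0 -0.5 0 0 0 -1" --pt "0 0 -4 0 0 0 -1" --pt "0 0 -9 0 0 0 -1" --pt "0 0 -14 0 0 0 -1" --pt "0 0 -15 0 0 0 -1"

```text
time: 11.1
ee_pos: [0.6239, 0.1844, 0.3652]
tool_rot: [-3.138, -0.085, -0.014]
force: [0.0, 0.9, -3.3]
width: 0.0598
finger_force: 25.0
```

```bash
python3 - <<'E'
from h import *
o=get_obs(); print(o['time'],o['ee_pos'],o['force'],o['width'])
# over easel: tool vertical, look from tool a bit back
print(shift([.55,-.14,.36]))
E
```

```text
11.1 [0.62385911 0.18437378 0.36515379] [ 0.04412557  0.93783784 -3.2968158 ] 0.05982979125744507
[-9.14 31.99  0.35]
```

arm_command --pt "-2.4 4.4 0 0 0 0.04 -1" --pt "-4.8 8.8 0 0 0 0.08 -1" --pt "-7.2 13.2 0 0 0 0.12 -1" --pt "-9.6 17.6 0 0 0 0.16 -1" --pt "-12 22 0 0 0 0.197 -1"

```text
time: 11.6
ee_pos: [0.5137, -0.0439, 0.3573]
tool_rot: [3.133, -0.227, -0.001]
force: [2.1, -0.8, -4.7]
width: 0.0599
finger_force: 25.0
```

arm_command --pt "-0.2 1 0 0 0.1 0 -1" --pt "-0.5 2 0 0 0.21 0 -1" --pt "-0.8 3 0 0 0.32 0 -1" --pt "-1 4 0 0 0.43 0 -1" --pt "-1 4 0 0 0.524 0 -1"

```text
time: 12.1
ee_pos: [0.4984, -0.0817, 0.3571]
tool_rot: [2.989, -0.217, 0.805]
force: [-0.6, 0.6, -4.3]
width: 0.0599
finger_force: 25.0
```

arm_command --pt "0 0 0 0 0 0 -1" --pt "0 0 0 0 0 0 -1"

```text
time: 12.3
ee_pos: [0.4991, -0.0801, 0.3573]
tool_rot: [2.993, -0.214, 0.796]
force: [0.3, 0.7, -3.1]
width: 0.0599
finger_force: 25.0
```

```bash
python3 - <<'E'
from h import *
o=get_obs(); print(o['time'],o['ee_pos'].tolist(),o['tool_rot'].tolist(),Ro.from_rotvec(o['tool_rot']).as_matrix().round(3).tolist(),o['joint_pos'].round(2))
im=camera('wrist')[:,:,::-1].copy(); cv2.imwrite('pics/w5.png',im)
cv2.imwrite('pics/w5b.png',cv2.resize(im[:330],(640,330)))
E
```

```text
12.3 [0.49912483830028476, -0.08012548039599837, 0.3572637994898282] [2.9932274815730504, -0.21420895334234177, 0.7962253783078926] [[0.859, -0.142, 0.492], [-0.124, -0.99, -0.071], [0.497, 0.0, -0.868]] [ 0.47 -0.09 -0.39  2.08  0.01  0.62 -1.65]
```

View pics/w5.png

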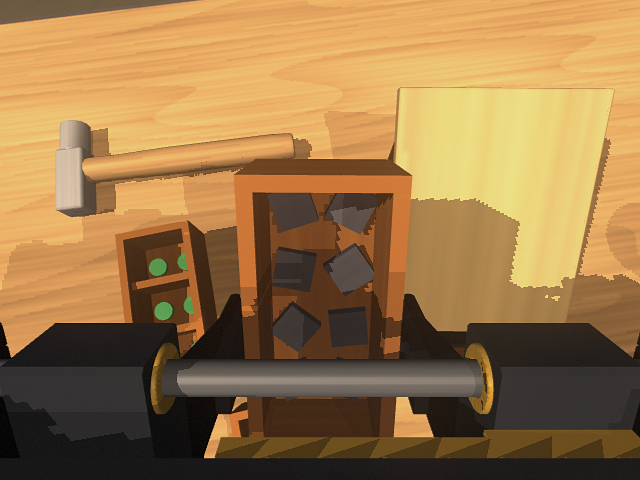

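Board back corners at (397,88) and (613,89), right edge runs to about (566,330), rubber foot near row 331. Joint fit of all views.

```bash
cat > fit.py <<'E'
from h import *
o=dict(ee_pos=np.array([.49912,-.08013,.35726]),tool_rot=np.array([2.99323,-.21421,.79623]))
tb=np.array([[369.8,177.4],[426.4,179.6]]); tf=np.array([[369.2,247.6],[417.8,249.6]])
sb=np.array([[270.3,365],[325.6,318.4]])
wb=np.array([[397,88],[613,89.],[566,331]])
def easel(p):
    x,y,z,a,U=p; R=easelR(a); W=lambda L:np.array(L)@R.T+[x,y,z]
    B=[[U,.075,0],[U,-.075,0]]; F=[[0,.065,0],[0,-.065,0]]
    return np.concatenate([(proj(W(B),'top')-tb)*2,(proj(W(F),'top')-tf)*2,(proj(W(B),'scene')-sb)*2,
      proj(W(B+[[0,-.075,0]]),'wrist',o)-wb]).ravel()
r=least_squares(easel,[.56,-.218,.03,-.14,.185])
E
python3 - <<'E'
from fit import *
print(r.x,r.fun.round(1)); print('back z',r.x[2]+r.x[4]/2)
for z in(.02,.03):
    q=least_squares(lambda p:easel([p[0],p[1],z,p[2],p[3]]),[.56,-.218,-.14,.185]); print(z,q.x,q.cost,r.cost,q.fun.round(1))
E
```

```text
[ 0.56121779 -0.22482222  0.01714181 -0.09270216  0.19568638] [  -2.6    2.9   -1.4   -2.9    4.     3.7    2.4   -1.5  109.5  -98.
 -110.8   93.7   -3.2    8.3   -9.9   -2.3   -0.7   -1.5]
back z 0.11498499508982235
0.02 [ 0.56209337 -0.2239958  -0.09537585  0.19382579] 21442.83232932084 21436.586800173358 [  -2.8    2.9   -1.4   -2.6    3.5    2.6    2.1   -2.4  109.4  -99.6
 -111.3   91.7   -3.3    7.6   -8.4   -2.6    0.    -2.2]
0.03 [ 0.56517167 -0.22107816 -0.10487676  0.18724813] 21565.61682721572 21436.586800173358 [  -3.6    3.    -1.7   -1.5    1.7   -1.3    0.8   -5.4  109.  -105.4
 -113.    84.9   -3.7    5.2   -3.4   -3.4    2.7   -4.6]
```

```bash
sed -i 's/^sb=.*/sb=np.array([[325.6,318.4],[270.3,365]])/' fit.py
python3 - <<'E'
from fit import *
print(r.x,r.fun.round(1)); print('back z',r.x[2]+r.x[4]/2,r.cost)
for z in(.02,.03):
    q=least_squares(lambda p:easel([p[0],p[1],z,p[2],p[3]]),[.56,-.218,-.14,.185]); print(z,q.x,q.cost)
x,y,z,a,U=r.x; R=easelR(a); c=get_obs(); T=Ro.from_rotvec(c['tool_rot']).as_matrix()
# tool target: x up slope, z=-normal, y=-easel y
Rt=R@np.diag([1,-1,-1]); print('turn',Ro.from_matrix(T.T@Rt).as_rotvec().round(3))
for u,h in((.10,.245),(.080,.215)):
    print(u,h,shift(np.array([x,y,z])+R@[u,0,h]))
E
```

```text
[ 0.56326265 -0.22121379  0.02053266 -0.13322994  0.194821  ] [-0.1 -0.6  1.4 -2.   1.4  0.1  0.  -1.3 -0.5 -2.1 -4.3 -0.4  1.5  0.9
 -2.3 -2.1 -2.7  0.3]
back z 0.11794315432630918 26.519716150023392
0.02 [ 0.56309824 -0.22135015 -0.13282837  0.19517272] 26.745215081121547
0.03 [ 0.5661902  -0.21876586 -0.14045414  0.18852236] 99.22059536265044
turn [ 0.005  0.003 -0.008]
0.1 0.245 [ 0.38 13.1   8.83]
0.08 0.215 [-1.61 13.1  11.84]
```

arm_command --pt "0.2 4.4 1 0 0 0 -1" --pt "0.3 8.8 3 0 0 -0.008 -1" --pt "0.4 13.1 5.5 0.005 0.003 -0.008 -1" --pt "0.4 13.1 8.8 0.005 0.003 -0.008 -1" --pt "0.4 13.1 8.8 0.005 0.003 -0.008 -1"

```text
time: 12.85
ee_pos: [0.528, -0.2178, 0.2787]
tool_rot: [3.0, -0.204, 0.796]
force: [-0.7, 1.2, -4.5]
width: 0.0597
finger_force: 25.0
```

arm_command --pt "0 0 1 0 0 0 -1" --pt "0 0 2 0 0 0 -1" --pt "0 0 2.5 0 0 0 -1" --pt "0 0 2.8 0 0 0 -1" --pt "0 0 2.8 0 0 0 -1"

```text
time: 13.35
ee_pos: [0.5421, -0.2185, 0.2594]
tool_rot: [2.994, -0.2, 0.808]
force: [-0.2, -0.3, -3.7]
width: 0.0602
finger_force: 25.0
```

```bash
cat >> h.py <<'E'
P=np.array([.56326,-.22121,.02053]); A=-.13323; RE=easelR(A)
def st():
    o=get_obs(); Rt=RE@np.diag([1,-1,-1]); T=Ro.from_rotvec(o['tool_rot']).as_matrix()
    print('t',round(o['time'],2),'pos(u,v,h)mm',(1e3*RE.T@(o['ee_pos']-P)).round(1),'F(u,v,h)',(RE.T@o['force']).round(1),'w',round(o['width'],4),'turn',Ro.from_matrix(T.T@Rt).as_rotvec().round(3))
E
python3 - <<'E'
from h import *
st()
cv2.imwrite('pics/w6.png',camera('wrist')[:,:,::-1])
E
```

```text
t 13.35 pos(u,v,h)mm [ 1.010e+02 -1.000e-01  2.175e+02] F(u,v,h) [-2.  -0.3 -3.1] w 0.0602 turn [-0.    -0.003 -0.   ]
```

arm_command --pt "0 0 0.3 0 0 0 -1" --pt "0 0 0.5 0 0 0 -1" --pt "0 0 0.6 0 0 0 -1"

```text
time: 13.7
ee_pos: [0.545, -0.2189, 0.2567]
tool_rot: [2.992, -0.2, 0.81]
force: [-25.8, 9.3, 28.8]
width: 0.0602
finger_force: 25.0
```

arm_command --pt "0 0 0.15 0 0 0 -1" --pt "0 0 0.2 0 0 0 -1"

```text
time: 13.9
ee_pos: [0.5463, -0.2191, 0.2557]
tool_rot: [2.991, -0.2, 0.812]
force: [-24.6, 9.4, 29.4]
width: 0.0602
finger_force: 25.0
```

```bash
python3 -c "from h import *; st()"
```

```text
t 13.9 pos(u,v,h)mm [ 1.028e+02 -1.000e-01  2.122e+02] F(u,v,h) [-7.4  6.1 38.3] w 0.0602 turn [ 0.001 -0.007  0.   ]
```

arm_command --pt "0 0 -0.15 0 0 0 -1" --pt "0 0 -0.25 0 0 0 -1" --pt "0 0 -0.25 0 0 0 -1"

```text
time: 14.2
ee_pos: [0.5447, -0.2192, 0.2549]
tool_rot: [2.993, -0.201, 0.808]
force: [-7.3, 1.7, 5.5]
width: 0.0599
finger_force: 25.0
```

```bash
python3 -c "from h import *; st()"
```

```text
t 14.2 pos(u,v,h)mm [101.   -0.5 212.3] F(u,v,h) [-3.7  0.7  8.5] w 0.0599 turn [ 0.    -0.004 -0.001]
```

arm_command --pt "-0.6 0 -0.06 0 0 0 -1" --pt "-1.3 0 -0.06 0 0 0 -1" --pt "-2 0 -0.06 0 0 0 -1" --pt "-2.6 0 -0.06 0 0 0 -1" --pt "-2.8 0 -0.06 0 0 0 -1"

```text
time: 14.7
ee_pos: [0.5197, -0.2159, 0.2405]
tool_rot: [2.994, -0.201, 0.807]
force: [2.8, -0.4, -3.4]
width: 0.06
finger_force: 25.0
```

```bash
python3 - <<'E'
from h import *
st()
cv2.imwrite('pics/t6.png',cv2.resize(camera('top')[:,:,::-1][150:280,200:460],None,fx=3,fy=3))
E
```

```text
t 14.7 pos(u,v,h)mm [ 72.   -0.5 212.5] F(u,v,h) [ 0.7 -0.  -4.4] w 0.06 turn [ 0.    -0.003 -0.001]
```

arm_command --pt "-0.2 0 0.05 0 0 0 -1" --pt "-0.4 0 0.1 0 0 0 -1"

```text
time: 14.95
ee_pos: [0.5189, -0.2156, 0.2398]
tool_rot: [2.991, -0.2, 0.814]
force: [3.2, 2.1, 8.4]
width: 0.0596
finger_force: 25.0
```

```bash
python3 -c "from h import *; st()"
```

```text
t 14.95 pos(u,v,h)mm [ 70.9  -0.4 212.3] F(u,v,h) [6.7 2.5 5.9] w 0.0596 turn [ 0.001 -0.008 -0.   ]
```

arm_command --pt "-0.1 0 -0.08 0 0 0 -1" --pt "-0.1 0 -0.08 0 0 0 -1"

```text
time: 15.15
ee_pos: [0.5176, -0.2156, 0.2398]
tool_rot: [2.991, -0.201, 0.814]
force: [7.4, -0.2, 0.1]
width: 0.0599
finger_force: 25.0
```

```bash
python3 -c "from h import *; st()"
```

```text
t 15.15 pos(u,v,h)mm [ 69.9  -0.5 212.9] F(u,v,h) [ 6.4  0.7 -3.6] w 0.0599 turn [ 0.001 -0.008 -0.001]
```

arm_command --pt "-0.07 0 0.03 0 0 0 -1" --pt "-0.13 0 0.03 0 0 0 -1" --pt "-0.13 0 0.03 0 0 0 -1" --pt "-0.13 0 0.03 0 0 0 -1"

```text
time: 15.55
ee_pos: [0.5173, -0.2154, 0.2395]
tool_rot: [2.99, -0.2, 0.816]
force: [8.5, -0.9, 1.8]
width: 0.0597
finger_force: 25.0
```

```bash
python3 - <<'E'
from h import *
st()
cv2.imwrite('pics/t7.png',cv2.resize(camera('top')[:,:,::-1][150:280,200:460],None,fx=3,fy=3))
E
```

```text
t 15.55 pos(u,v,h)mm [ 69.4  -0.4 212.8] F(u,v,h) [ 8.3  0.2 -2.7] w 0.0597 turn [ 0.001 -0.009 -0.   ]
```

arm_command --pt "-0.1 0 0.05 0 0 0 -1" --pt "-0.2 0 0.1 0 0 0 -1" --pt "-0.2 0 0.1 0 0 0 -1" --pt "-0.2 0 0.1 0 0 0 -1"

```text
time: 16.0
ee_pos: [0.5169, -0.2153, 0.2389]
tool_rot: [2.988, -0.2, 0.82]
force: [7.2, 0.2, 8.8]
width: 0.0597
finger_force: 25.0
```

```bash
python3 - <<'E'
from h import *
st()
im=camera('top')[:,:,::-1][150:280,200:460];cv2.imwrite('pics/t7.png',cv2.resize(im,None,fx=3,fy=3))
E
```

```text
t 16.0 pos(u,v,h)mm [ 68.7  -0.3 212.5] F(u,v,h) [10.6  1.1  4.1] w 0.0597 turn [ 0.001 -0.012 -0.   ]
```

Ledge bears ~10–12 N. Release and back off square to the board.

arm_command --pt "-0.1 0 0 0 0 0 0.5" --pt "-0.1 0 0 0 0 0 1" --pt "-0.1 0 0 0 0 0 1" --pt "-0.1 0 -1 0 0 0 1" --pt "-0.1 0 -5 0 0 0 1"

```text
time: 16.55
ee_pos: [0.4875, -0.2109, 0.2757]
tool_rot: [2.999, -0.201, 0.799]
force: [0.3, -0.3, 1.0]
width: 0.085
finger_force: 0.0
```

arm_command --pt "0 0 -4 0 0 0 1" --pt "0 -2 -6 0 0 0 1" --pt "0 -4 -6 0 0 0 1" --pt "0 -4 -6 0 0 0 1"

```text
time: 16.95
ee_pos: [0.4636, -0.1657, 0.3314]
tool_rot: [2.993, -0.196, 0.81]
force: [-0.5, -0.4, 0.2]
width: 0.087
finger_force: 0.0
```

```bash
python3 - <<'E'
from h import *
st(); o=get_obs(); print(o['ee_pos'].tolist(),o['tool_rot'].tolist())
im=camera('wrist')[:,:,::-1].copy(); cv2.imwrite('pics/w8raw.png',im)
for p in proj([RE@[65+a*65,b*30,50]/1e3*1 if 0 else P+RE@(np.array([65+a*65,b*30,50])/1e3) for a in(-1,1) for b in(-1,1)],'wrist',o): cv2.circle(im,tuple(int(v) for v in p),2,(255,0,0),-1)
cv2.imwrite('pics/w8.png',im)
E
```

```text
t 16.95 pos(u,v,h)mm [ 63.5  41.8 322.3] F(u,v,h) [-0.3 -0.5  0.4] w 0.087 turn [-0.001 -0.005  0.002]
[0.4635860792072678, -0.16565097547910398, 0.3314367564858517] [2.993071033052138, -0.19598375012227606, 0.8096154001022003]
```

View pics/w8.png

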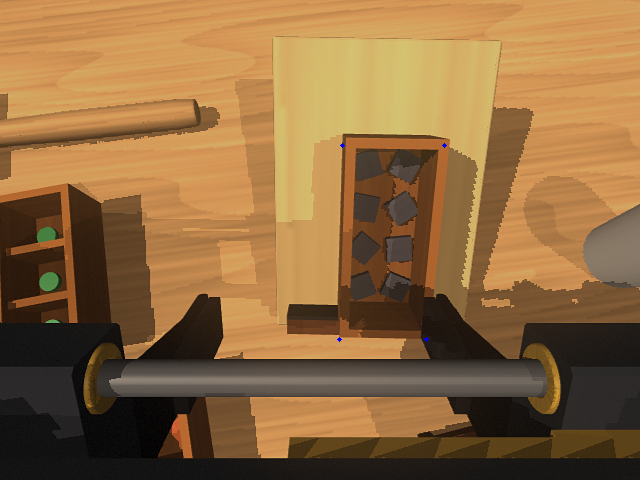

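Tray lies on the easel against the ledge (rim far edge at row 137, near at 337, ledge end visible at (287–340, 305–333)). Next, compute the swing back to vertical above the top tray, and build a numeric rim fit tested on the earlier pictures.

```bash
cat >> h.py <<'E'
def vtool(yaw): return yawm(yaw)@np.diag([1,-1,-1.])
def turn(R):
    T=Ro.from_rotvec(get_obs()['tool_rot']).as_matrix(); return Ro.from_matrix(T.T@R).as_rotvec().round(3)
def rimfit(im,o,x0,ztop=.05):
    e=cv2.Canny(cv2.GaussianBlur(im,(3,3),0),40,100); e[318:]=0
    D=cv2.distanceTransform(255-e,cv2.DIST_L2,5)
    L=[]
    for a,b in((.065,.03),(.059,.024)):
        c=np.array([[a,b],[a,-b],[-a,-b],[-a,b]])
        for i in range(4): L.append(c[i]+(c[(i+1)%4]-c[i])*np.linspace(.03,.97,50)[:,None])
    L=np.vstack(L)
    def f(p):
        q=proj(np.c_[L,np.full(len(L),ztop)]@yawm(p[2]).T+[p[0],p[1],0],'wrist',o).astype(np.float32)
        d=cv2.remap(D,q[:,0].copy(),q[:,1].copy(),cv2.INTER_LINEAR,borderValue=8).ravel()
        d[(q[:,1]>312)]=4
        return np.minimum(d,8)
    best=None
    for dx in np.arange(-.012,.0121,.004):
        for dy in np.arange(-.008,.0081,.004):
            for da in(-.04,0,.04):
                r=least_squares(f,np.array(x0)+[dx,dy,da],loss='soft_l1',diff_step=1e-3,max_nfev=25)
                if best is None or r.cost<best.cost: best=r
    return best.x.round(4),best.fun.mean().round(2)
E
python3 - <<'E'
from h import *
d=lambda p,r:dict(ee_pos=np.array(p),tool_rot=np.array(r))
print(rimfit(cv2.imread('pics/w1.png'),d([.61679,.1864,.40383],[-3.1386,-.13619,.00254]),[.617,.184,.084],.15))
o4=d([.617,.18456,.32946],[3.138,.132,-.001]); im=cv2.imread('pics/w4.png')
print(rimfit(im,o4,[.622,.183,.06])); print('mid',rimfit(im,o4,[.6185,.0306,.084]))
print(shift([.471,-.05,.34]),turn(vtool(.084)))
E
```

```text
Traceback (most recent call last):
  File "h.py", line 43, in rimfit
    r=least_squares(f,np.array(x0)+[dx,dy,da],loss='soft_l1',diff_step=1e-3,max_nfev=25)
  File "h.py", line 35, in f
    q=proj(np.c_[L,np.full(len(L),ztop)]@yawm(p[2]).T+[p[0],p[1],0],'wrist',o).astype(np.float32)
      ~~~~^^^^^^^^^^^^^^^^^^^^^^^^^^^^^^^^^^^^^^^^^^^^^^^^^^^^^^^^^^^^^^^^^^^^
  File "h.py", line 6, in proj
    m=camera_model(n); X=np.atleast_2d(X)
ValueError: time passes only in moves, steps and waits
```

```bash
sed -i 's/m=camera_model(n); X/m=CM(n); X/; s/e\[318:\]=0/e[355:]=0/; s/>312/>350/' h.py
sed -i '3a import functools\nCM=functools.cache(camera_model)' h.py
cat > m.py <<'E'
from h import *
d=lambda p,r:dict(ee_pos=np.array(p),tool_rot=np.array(r))
print(rimfit(cv2.imread('pics/w1.png'),d([.61679,.1864,.40383],[-3.1386,-.13619,.00254]),[.617,.184,.084],.15))
o4=d([.617,.18456,.32946],[3.138,.132,-.001]); im=cv2.imread('pics/w4.png')
print(rimfit(im,o4,[.622,.183,.06])); print('mid',rimfit(im,o4,[.6185,.0306,.084]))
print(shift([.471,-.05,.34]),turn(vtool(.084)))
E
time python3 m.py 2>&1 | tail -5
```

```text
(array([0.6172, 0.1848, 0.0838]), np.float32(0.72))
(array([0.6233, 0.1831, 0.0444]), np.float32(0.38))
mid (array([0.6211, 0.0307, 0.0597]), np.float32(1.51))
[ -0.21 -11.69  -1.2 ] [ 0.057 -0.525 -0.211]
real	0m8.372s
user	0m8.934s
sys	0m0.144s
```

arm_command --pt "0 -2.7 -0.4 0.013 -0.12 -0.048 1" --pt "-0.1 -5.4 -0.7 0.026 -0.24 -0.096 1" --pt "-0.1 -8.1 -1 0.039 -0.36 -0.145 1" --pt "-0.2 -10.8 -1.2 0.052 -0.48 -0.193 1" --pt "-0.2 -11.7 -1.2 0.057 -0.525 -0.211 1"

```text
time: 17.5
ee_pos: [0.4721, -0.0491, 0.3396]
tool_rot: [-3.137, -0.136, 0.008]
force: [1.5, -1.0, -0.7]
width: 0.0873
finger_force: 0.0
```

arm_command --pt "0 0 0 0 0 0 1" --pt "0 0 0 0 0 0 1" --pt "0 0 0 0 0 0 1"

```text
time: 17.8
ee_pos: [0.4713, -0.0522, 0.3393]
tool_rot: [-3.139, -0.126, -0.001]
force: [-0.6, 0.2, -0.1]
width: 0.087
finger_force: 0.0
```

```bash
cat > look.py <<'E'
import sys
from h import *
x0=[float(v) for v in sys.argv[1:4]]; zt=float(sys.argv[4]) if len(sys.argv)>4 else .05
R=[]
o=get_obs(); im=camera('wrist')[:,:,::-1].copy(); cv2.imwrite(f"pics/k{o['time']:.2f}.png",im)
x,c=rimfit(im,o,x0,zt); print('t',o['time'],'ee',o['ee_pos'].round(4),'tray',x,c)
print('shift',shift([x[0],x[1],.207],o),'turn',turn(vtool(x[2])))
E
python3 look.py .471 -.05 .084
```

```text
t 17.8 ee [ 0.4713 -0.0522  0.3393] tray [ 0.4703 -0.0488  0.083 ] 0.34
shift [-0.08 -0.35 13.23] turn [-0.    -0.001 -0.003]
```

arm_command --pt "4 -1.8 0 0 0 0 1" --pt "8 -3.6 0 0 0 0 1" --pt "12 -5.4 0 0 0 0 1" --pt "15.4 -7 0 0 0 0 1" --pt "15.4 -7 0 0 0 0 1"

```text
time: 18.35
ee_pos: [0.6218, 0.0336, 0.3387]
tool_rot: [-3.136, -0.132, -0.001]
force: [-0.5, 0.3, 0.9]
width: 0.0868
finger_force: 0.0
```

arm_command --pt "0 0 0 0 0 0 1" --pt "0 0 0 0 0 0 1"

```text
time: 18.55
ee_pos: [0.6188, 0.0302, 0.3395]
tool_rot: [3.139, 0.127, -0.0]
force: [-0.4, -0.5, -0.1]
width: 0.087
finger_force: 0.0
```

```bash
python3 look.py .6205 .0307 .07; python3 -c "
from h import *; print(shift([.4703,-.0488,.339]))"
```

```text
t 18.55 ee [0.6188 0.0302 0.3395] tray [0.6216 0.0314 0.0664] 0.5
shift [ 0.29 -0.1  13.25] turn [0.001 0.    0.014]
[-15.43   6.68   0.08]
```

Mid tray at (0.6216, 0.0314, yaw 0.066), top tray at (0.4703, −0.0488, yaw 0.083). Fetch the top tray.

arm_command --pt "-4 1.7 0 0 0 0 1" --pt "-8 3.5 0 0 0 0 1" --pt "-12 5.2 0 0 0 0 1" --pt "-15.4 6.7 0 0 0 0 1" --pt "-15.4 6.7 3 0 0 0 1"

```text
time: 19.1
ee_pos: [0.4688, -0.0513, 0.3129]
tool_rot: [3.135, 0.12, 0.009]
force: [0.3, 0.5, -0.3]
width: 0.0869
finger_force: 0.0
```

arm_command --pt "0 0 4 0 0 0 1" --pt "0 0 8 0 0 0 1" --pt "0 0 10.1 0 0 0 1" --pt "0 0 10.1 0 0 0 0.4" --pt "0 0 10.1 0 0 0 -1"

```text
time: 19.6
ee_pos: [0.4712, -0.0484, 0.2094]
tool_rot: [-3.139, -0.128, -0.001]
force: [0.9, -0.1, 0.4]
width: 0.0779
finger_force: 0.0
```

arm_command --pt "0 0 0 0 0 0 -1" --pt "0 0 0 0 0 0 -1" --pt "0 0 0 0 0 0 -1"

```text
time: 19.9
ee_pos: [0.472, -0.0483, 0.21]
tool_rot: [3.138, 0.129, 0.004]
force: [-2.1, -1.9, 7.8]
width: 0.0599
finger_force: 25.0
```

```bash
python3 - <<'E'
from h import *
o=get_obs(); R=Ro.from_rotvec(o['tool_rot']).as_matrix(); print(o['ee_pos'],o['force'],np.arctan2(R[1,0],R[0,0]))
c=np.array([.4703,-.0488]); off=yawm(-.083)[:2,:2]@(o['ee_pos'][:2]-c); t=np.array([.6216,.0314])+yawm(.0664)[:2,:2]@off
print('off',off,'target',t,'shift',shift([*t,o['ee_pos'][2]+.08]))
E
```

```text
[ 0.47204204 -0.04827751  0.21003406] [-2.08650388 -1.8583671   7.84183854] 0.08185674310899413
off [0.00177936 0.00037626] target [0.62335048 0.0318935 ] shift [15.75 -6.75 -7.97]
```

Lift 8 cm, then carry over the middle tray and turn slightly.

arm_command --pt "0 0 -0.5 0 0 0 -1" --pt "0 0 -4 0 0 0 -1" --pt "0 0 -8 0 0 0 -1" --pt "3.9 -1.7 -8 0 0 0 -1" --pt "7.9 -3.4 -8 0 0 0.016 -1"

```text
time: 20.4
ee_pos: [0.5482, -0.0078, 0.2913]
tool_rot: [3.138, 0.1, 0.006]
force: [1.0, -0.7, -2.7]
width: 0.0601
finger_force: 25.0
```

arm_command --pt "4 -1.7 0 0 0 0 -1" --pt "7.9 -3.4 0 0 0 0 -1" --pt "7.9 -3.4 0 0 0 0 -1" --pt "7.9 -3.4 0 0 0 0 -1"

```text
time: 20.8
ee_pos: [0.624, 0.0325, 0.2879]
tool_rot: [-3.138, -0.106, 0.003]
force: [-0.6, -0.5, -3.7]
width: 0.06
finger_force: 25.0
```

```bash
python3 - <<'E'
from h import *
o=get_obs(); R=Ro.from_rotvec(o['tool_rot']).as_matrix(); print(o['ee_pos'],o['force'],np.arctan2(R[1,0],R[0,0]))
print(shift([.6233,.0318,.260]),turn(vtool(.0655)))
E
```

```text
[0.62404703 0.03250092 0.28788535] [-0.58487231 -0.46834856 -3.69627448] 0.06765709780174771
[-0.07  0.07  2.79] [-0.001  0.002  0.002]
```

arm_command --pt "-0.05 0.05 1.2 0 0 0 -1" --pt "-0.05 0.05 2 0 0 0 -1" --pt "-0.05 0.05 2.4 0 0 0 -1" --pt "-0.05 0.05 2.5 0 0 0 -1"

```text
time: 21.2
ee_pos: [0.6228, 0.0305, 0.2628]
tool_rot: [-3.14, -0.103, 0.002]
force: [1.1, -0.0, -2.1]
width: 0.0597
finger_force: 25.0
```

arm_command --pt "0 0 0.1 0 0 0 -1" --pt "0 0 0.2 0 0 0 -1"

```text
time: 21.4
ee_pos: [0.6235, 0.0311, 0.2619]
tool_rot: [-3.139, -0.104, -0.001]
force: [-0.4, -0.3, -2.8]
width: 0.0598
finger_force: 25.0
```

```bash
python3 - <<'E'
from h import *
print(shift([.6233,.0318,.260]),turn(vtool(.0655)),get_obs()['force'])
E
```

```text
[-0.02 -0.07  0.19] [-0.    -0.001  0.001] [-0.43726704 -0.33629861 -2.76563438]
```

arm_command --pt "0 -0.05 0.1 0 0 0 -1" --pt "0 -0.05 0.2 0 0 0 -1"

```text
time: 21.6
ee_pos: [0.6236, 0.0318, 0.2602]
tool_rot: [-3.14, -0.104, -0.001]
force: [-4.6, 0.6, 9.2]
width: 0.06
finger_force: 25.0
```

arm_command --pt "0 0 0.05 0 0 0 -1" --pt "0 0 0.1 0 0 0 -1"

```text
time: 21.8
ee_pos: [0.6236, 0.0319, 0.2601]
tool_rot: [3.14, 0.104, 0.001]
force: [-6.8, -0.3, 12.2]
width: 0.0596
finger_force: 25.0
```

arm_command --pt "0 0 -0.1 0 0 0 -1" --pt "0 0 -0.1 0 0 0 0.5" --pt "0 0 -0.1 0 0 0 1" --pt "0 0 -0.3 0 0 0 1" --pt "0 0 -4 0 0 0 1"

```text
time: 22.3
ee_pos: [0.622, 0.0311, 0.2946]
tool_rot: [-3.139, -0.104, 0.013]
force: [1.0, -0.5, 0.4]
width: 0.0812
finger_force: 0.0
```

arm_command --pt "0 0 -4 0 0 0 1" --pt "0 0 -8 0 0 0 1" --pt "0 0 -9 0 0 0 1" --pt "0 0 -9 0 0 0 1" --pt "0 0 -9 0 0 0 1"

```text
time: 22.8
ee_pos: [0.6232, 0.0314, 0.3874]
tool_rot: [-3.14, -0.104, 0.002]
force: [-1.4, 0.6, -1.0]
width: 0.087
finger_force: 0.0
```

```bash
python3 look.py .6216 .0314 .066 .10
python3 - <<'E'
from h import *
# low tray on easel from w8raw: fit rim in easel frame
o=dict(ee_pos=np.array([.463586,-.165651,.331437]),tool_rot=np.array([2.993071,-.195984,.809615]))
q=np.array([[343,135],[449,139],[340,337],[425,338.]])
f=lambda p:(proj([P+RE@(yawm(p[2])@[a,b,0]+[p[0],p[1],p[3]]) for a in(.065,-.065) for b in(.03,-.03)],'wrist',o)-q).ravel()
r=least_squares(f,[.065,0,0,.05]); print(r.x.round(4),r.fun.round(1))
E
```

```text
t 22.8 ee [0.6232 0.0314 0.3874] tray [0.6213 0.0325 0.0665] 0.32
shift [-0.16 -0.12 18.04] turn [-0.     0.003 -0.   ]
[ 0.0701  0.001  -0.0167  0.0557] [ 1.2  1.2 -0.7 -0.9 -2.5 -0.4  2.  -0. ]
```

```bash
python3 -c "
from cell import *
print(finish_job())"
```

```text
the job is handed in; nothing more can be done
None
```

The job is handed in. The bottom tray lies mouth up on the easel after being pushed onto the ledge with an estimated 10–12 N, and the other two are restacked on the bench, red-stone on green-stone, aligned to about 1 mm. That took about 23 s of the 70 s; the hand-in returned no verdict.

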